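# Present a developed TLC plate over the end of its ledge

## Task

With the fingertips, push the red knob of the swing stop round until the stop has turned a full quarter turn out of the plate's way; then push the chromatography plate by its glass edge along the ledge until about 3 cm of it sticks out over the end that the stop had barred, so that the next person can take it by the glass. Everything is only pushed: the plate stays lying flat on the ledge and is never lifted or tipped. Never touch its white coated face, and leave the other things on the bench where they are.

Things in the scene. Friction and masses are not known exactly. Their poses are not given: they have to be found in the camera images.
- ledge: Fixed ledge: aluminium channel 190 mm long (its y) by 120 wide (x); origin under its centre. Walls at x = +-52 to +-60 mm rise to z = 58 and guide the plate with 2 mm play each side; grey runners at x = +-38 to +-52, top z = 50, carry it. Between the runners it is open 76 mm wide down to a floor at z = 16, so a fingertip can reach below plate level. Exit end y = +95 mm; the other end is open too.
- ledge_exit (a point): Middle of the exit end of the ledge, at runner height: (0, 95, 50) mm in the ledge's frame.
- stop (a joint): Swing stop, a steel blade 8 mm wide, z = 49 to 57 mm, on a vertical pivot. 0 = closed: across the exit end, 7 mm outside it, along the ledge's +x. Grows anticlockwise from above as its free end swings outward, away from the ledge; pi/2 = open: along the ledge's +y, beside the plate's path; limit 1.75. Light friction (0.4 N at the knob), stays where left. Starts at 0 to 0.15.
- stop_pivot (a point): Axis of the stop's pivot at the blade's top: (-64, 106, 57) mm in the ledge's frame.
- stop_knob (a point): Middle (z = 74 mm) of the red knob, an upright round peg 12 mm across on the blade's free end, 130 mm from the pivot, standing from z = 58 to 92 mm. Push it from its ledge side, outward and round the pivot, fingertips above the side walls (z over 58 mm).
- plate: Loose thin-layer chromatography plate, pale green glass 100 x 100 x 4 mm with a white coating on top, about 130 g; origin at the centre of the underside, y axis along the ledge towards the exit. It lies on the runners (underside at z = 50 mm), wholly on the ledge, its leading edge 8 to 38 mm short of the exit end.
- plate_coating: The plate's white coated face with coloured bands, 90 x 90 mm and 2 mm thick on the glass (top at z = 56 mm), set in 5 mm from each glass edge; origin at the centre of its underside. Must not be touched.
- plate_lead (a point): Middle of the plate's leading glass edge (the one nearest the exit), half way up the glass, 50 mm from the plate's centre.
- plate_rear (a point): Middle of the plate's rear glass edge, half way up the glass, 50 mm from the plate's centre; it can be pushed here.
- wash_bottle: Loose white wash bottle with a blue cap, 68 x 96 x 206 mm; origin under it. Leave alone.
- jar_9: Loose white jar with a red lid, 72 mm across, 120 mm high; origin under its centre. Leave alone.
- timer: Loose grey bench timer, 66 x 62 x 19 mm; origin under its centre. Leave alone.
- sticky_pad: Loose yellow sticky-note pad, 76 x 76 x 14 mm; origin under its centre. Leave alone.
- forceps: Loose steel forceps, 17 x 133 x 10 mm; origin under the middle. Leave alone.
- pen_3: Loose white marker with a blue cap, 17 x 135 x 16 mm; origin under the middle. Leave alone.
There are look-alikes about, which are no part of the job. There is more than one size of the plate; the job needs the smaller.

How it is judged (in metres and radians):
On the way, in this order (a step that is already met when the one before it is completed fails the run):
1. the stop is turned out of the way while the plate still lies wholly on the ledge (value of joint stop above 1.4 rad and y of plate_lead in the frame of ledge below 0.098 m), for 0.2 s.
2. the plate has been pushed out past the end of the ledge (value of joint stop above 1.4 rad and y of plate_lead in the frame of ledge above 0.115 m), for 0.2 s.
At the end, for the whole second after the job is handed in: The stop stands open by at least 1.4 rad; the plate lies flat on the runners and at rest, its leading edge 20 to 43 mm beyond the exit end of the ledge; nothing is touched (all of step 2 and y of plate_lead in the frame of ledge below 0.138 m and x of plate in the frame of ledge between -0.006 and 0.006 m and height (world z) of plate between 0.046 and 0.055 m and angle between plate's own z axis and vertical below 0.04 rad and linear speed of plate below 0.01 m/s).
It fails at once if the coated face of the plate is touched (contact force between any of the fingers, the arm and plate_coating above 0.5 N).
It fails at once if the plate is lifted, tipped or dropped (height (world z) of plate above 0.058 m or height (world z) of plate below 0.042 m or angle between plate's own z axis and vertical above 0.12 rad).
It fails at once if one of the other loose things is moved or lifted (by more than 20 mm) (distance of any of wash_bottle, jar_9, timer, sticky_pad, forceps, pen_3 from where it was at the start of the episode above 0.02 m).
It also fails if it takes over 56 s, if anything falls off the work surface, if the arm or the gripper's body presses on something with over 40 N, if the wrist force passes 120 N, or if a joint passes its speed limit or range.

## Robot

A 6-joint arm with a two-finger parallel gripper is mounted at the origin on a cart in front of the work surface, level with it; the furniture and walls round the work are solid. World frame = base frame: x ahead of the robot, y to its left, z up, the work surface at z = 0. Lengths are in mm, angles in rad, forces in N, time in s.
With the tool pointing down it reaches from about 400 to 925 mm from the base axis. Payload 12.5 kg.
Tool frame: the origin (TCP) lies on the mounting face of the last link; the fingertips stand 190 mm ahead of it and the grasp point (between the pads) lies 171 mm ahead of it (env.tcp_to_tips is the distance from the TCP to the fingertips, in mm); x points along the fingers, y is the direction in which the jaws open and shut, and the axes are right-handed (so a half turn about x gives the same grasp; the last joint's range is limited). The gripper opens to 95 mm and grips with 3 to 60 N. Pads are 20 mm wide; open, the fingers measure 119 mm over their backs; the gripper's body (75 mm by 180 mm) begins 59 mm behind the grasp point.
Start: joints at [-1.431, 0.491, 1.559, -0, 1.092, -0.106], TCP at [152.103, -606.209, 404.761] pointing down, gripper open.
Joint ranges: [-3.1, 3.1], [-0.84, 2.19], [0.05, 2.79], [-1.13, 4.28], [0.06, 2.93], [-2.69, 2.69]. Speed limits (rad/s): [2.22, 2.22, 2.79, 3.14, 3.14, 3.14].

## Interface

Orientations are given as [roll, pitch, yaw] about the fixed x, y, z axes, in that order (R = Rz(yaw) Ry(pitch) Rx(roll)).
In Python, from cell import monitor, cams, job, env gives the robot as it stands. The module is installed in compiled form; this text tells all that it offers.
- The arm moves only by the tool apply_moves, never from a script. Its argument "series" is a list of rows, each a list of 3 entries, a list of its own where there are three numbers: the closure, from -1 (fully open) to 1 (shut), so that 0 is half open, then the shift along the tool's x, y, z in cm, then the turn about the tool's x in rad. A call has 1 to 20 rows; each row is the pose to reach, as a shift and turn from the pose commanded when the call began, along the tool's axes at that moment; what a row does not reach only later rows make up. A row lasts 1/8 s, in which the tool goes at most 62.5 mm and 10.7 degrees, less where a joint would pass 70% of its speed; a pose out of reach is approached as far as the arm can. A call with a gripper value outside its range is refused whole. The fingers move at their own pace and stop on an object; the grip force is fixed at half the most. Time passes only in rows, so rows that repeat a pose let the fingers close. It gives the time, the measured TCP pose, the force and the opening at its end, in the units of the state.
- monitor.state(): the state, without advancing time (a new reading comes with each control period).
- cams.read_camera(name): name is "scene" or "top"; returns a dict with "image" (384x512x3 uint8, red, green, blue), "fx", "fy", "cx", "cy" (pixels), "k1" (the pictures are not rectified: a ray, as slopes to the right and down, at radius r is drawn at 1 + k1 r^2 times it, then the intrinsics apply), "position" and "orientation" of the camera in the world. Camera axes: x right, y down, z forward; pixel columns grow to the right and rows downward; lengths in mm; the calibration is good to about 2 mm. A picture is of the moment at which its call begins. There is no depth.
- job.job_done(): hands the job in, once; it reports no verdict.
The state is a dict: "t": time; "joints": joint angles; "qvel": joint speeds; "tau": joint torques, N m; "eef_pos": TCP position; "tcp_rot": TCP orientation; "ft_force": force on the tool from outside, world axes, zero at the start; "moment": the same for the moment, N m; "opening": opening from 0.0 (shut) to 1.0 (fully open).
Only numpy, scipy, OpenCV 4.12 (cv2) and the standard library are available. Lean on these libraries where they do the work, as an engineer would, in place of code of your own. Each camera call takes 0.05 s, during which the arm holds its last target. There are 200 camera calls.

## Working session

There is one attempt and no reset: what is moved stays moved. The work goes in short steps, Python scripts to look and compute and a tool call to move; the robot and the scene stay as the last step left them, time stands still between calls to the robot, and variables do not carry over. Pictures are saved under pics/ and viewed, about 8 in all and at most 12, crops included, and the job is handed in when it is done.

Besides the shell and the picture viewer there is one more tool, called after "Request:" in YAML: its name, and indented under it one key for each argument. apply_moves: Moves the arm, as the interface text tells. Its arguments: {"type":"object","properties":{"series":{"type":"array"}},"required":["series"]}

```bash
mkdir -p pics; cat > h.py <<'E'
import numpy as np,cv2,pickle
from cell import monitor,cams,job,env
def grab(n,f):
    c=cams.read_camera(n); cv2.imwrite('pics/'+f+'.png',c['image'][:,:,::-1]); pickle.dump(c,open('pics/'+f+'.pkl','wb')); return c
E
python3 - <<'E'
from h import *
for n in('scene','top'):
    c=grab(n,n+'0'); print({k:v for k,v in c.items() if k!='image'})
print(monitor.state())
E
```

```text
{'fx': 485.7648558951376, 'fy': 485.7648558951376, 'cx': 265.3178297172087, 'cy': 187.2134269034565, 'k1': 0.02103530167899659, 'position': array([   9.6734818 , -967.03130241, 1508.3101733 ]), 'orientation': array([-2.47755726, -0.01824628, -0.4658673 ])}
{'fx': 417.454137673942, 'fy': 417.454137673942, 'cx': 251.76789439386954, 'cy': 196.29744141677884, 'k1': 0.042161321765613935, 'position': array([ 290.91072659,   16.5243553 , 1693.74660791]), 'orientation': array([-2.99516531,  0.00545506, -1.56686347])}
{'t': 0.1, 'joints': array([-1.43062383e+00,  4.91456844e-01,  1.55940951e+00, -1.74248184e-05,
        1.09172454e+00, -1.05604072e-01]), 'qvel': array([-1.80464180e-03, -1.96515811e-03, -1.00369552e-03,  7.44950222e-04,
        5.09131181e-04, -7.44664739e-05]), 'tau': array([ 1.26401665e-03, -6.13623905e+01, -2.58606094e+01,  6.93457690e-02,
        4.70293534e-02, -4.11162466e-05]), 'eef_pos': array([ 152.08067002, -606.16947937,  404.23922766]), 'tcp_rot': array([-1.66091938,  1.56979796,  1.72645788]), 'ft_force': array([-0.21153236,  0.18385126, -0.59180166]), 'moment': array([ 0.04005667, -0.0058684 ,  0.00891864]), 'opening': 0.9966580190481359}
```

View pics/scene0.png

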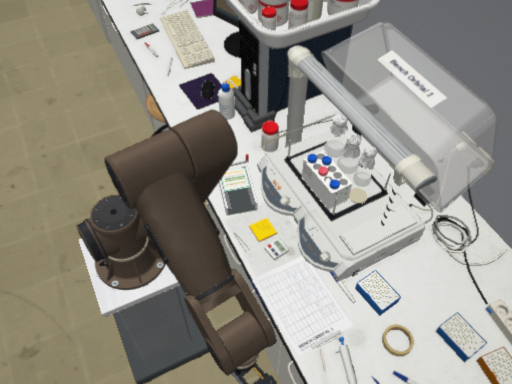

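View pics/top0.png

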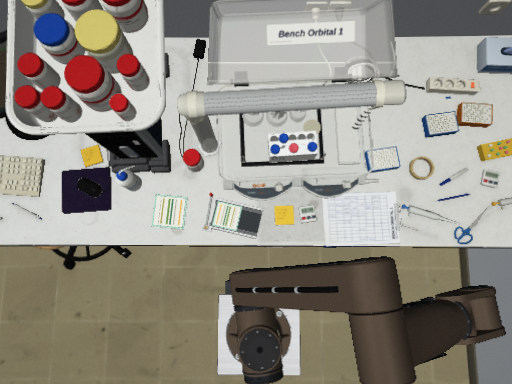

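The ledge is near (237,217) in the top image, with the red knob at about (210,196). A bigger look-alike plate lies at (170,211). I'll zoom in on both.

```bash
python3 - <<'E'
import cv2,numpy as np
a=cv2.imread('pics/top0.png')[182:246,145:325]; b=cv2.imread('pics/scene0.png')[150:262,200:300]
cv2.imwrite('pics/c1.png',cv2.resize(a,(800,284),interpolation=cv2.INTER_CUBIC)) 
cv2.imwrite('pics/c2.png',cv2.resize(b,(500,560),interpolation=cv2.INTER_CUBIC))
a=cv2.imread('pics/c1.png');b=cv2.imread('pics/c2.png')
o=np.zeros((600,800,3),np.uint8)
o[:230]=a[:230]; b=cv2.resize(b,None,fx=.65,fy=.65); o[232:232+b.shape[0],:b.shape[1]]=b
k=cv2.imread('pics/top0.png')[187:241,200:265]; k=cv2.resize(k,(440,365),interpolation=cv2.INTER_CUBIC); o[232:597,340:780]=k
cv2.imwrite('pics/c3.png',o)
E
```

```text
(no output)
```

View pics/c3.png

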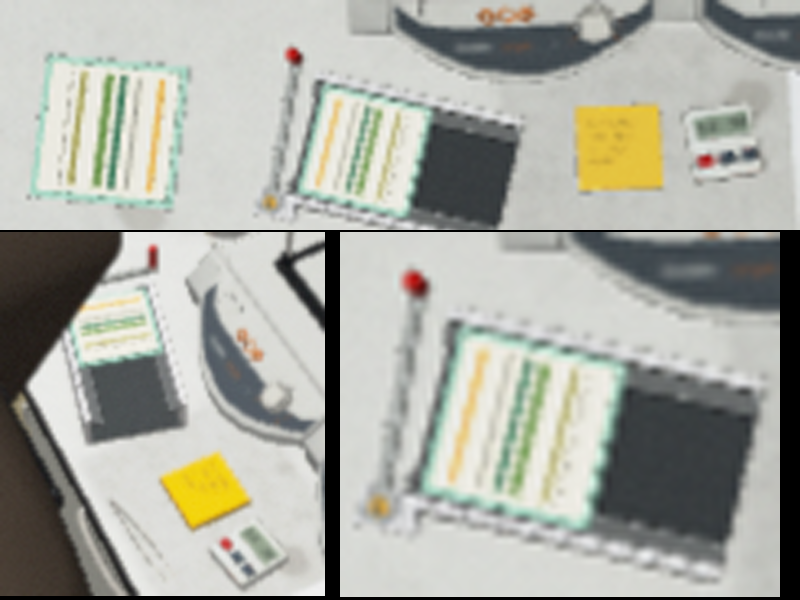

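```bash
cat >> h.py <<'E'
from scipy.spatial.transform import Rotation as R
from scipy.optimize import least_squares
def proj(c,P):
    P=np.atleast_2d(P).astype(float); q=(P-c['position'])@R.from_euler('xyz',c['orientation']).as_matrix()
    s=q[:,:2]/q[:,2:]; s=s*(1+c['k1']*(s**2).sum(1,keepdims=True))
    return s*[c['fx'],c['fy']]+[c['cx'],c['cy']]
def L2W(p,P):
    P=np.atleast_2d(P).astype(float); a=p[2]; o=P.copy()
    o[:,0]=p[0]+P[:,0]*np.cos(a)-P[:,1]*np.sin(a); o[:,1]=p[1]+P[:,0]*np.sin(a)+P[:,1]*np.cos(a); return o
E
python3 - <<'E'
from h import *
t=pickle.load(open('pics/top0.pkl','rb')); s=pickle.load(open('pics/scene0.pkl','rb'))
f=lambda q:np.array([200,187])+(np.array(q)-[340,232]+.5)/[6.769,6.76]-.5
P=[(-64,106,57),(60,95,58),(60,-95,58),(-60,-95,58)]
uv=f([(378,506),(447,318),(768,380),(720,580)])
r=least_squares(lambda p:(proj(t,L2W(p,P))-uv).ravel(),[350,50,0],x_scale=[100,100,1]); led=r.x
print('ledge',led,r.fun.round(2))
pc=f([(465,325),(628,360),(590,527),(425,492)])
Q=[(50,50,54),(50,-50,54),(-50,-50,54),(-50,50,54)]
r=least_squares(lambda p:(proj(t,L2W(p,Q))-pc).ravel(),led,x_scale=[100,100,1]); print('plate',r.x,r.fun.round(2))
c,sn=np.cos(led[2]),np.sin(led[2]); d=r.x[:2]-led[:2]; print('plate in ledge',c*d[0]+sn*d[1],-sn*d[0]+c*d[1])
k=f([(413,281)])
kn=lambda a,z:L2W(led,[(-64+130*np.cos(a),106+130*np.sin(a),z)])
for a in (0,.05,.1,.15): print(a,proj(t,kn(a,92)),k,proj(s,kn(a,92)),kn(a,74))
ks=np.array([200,150])+np.array([153,15.])/3.25; print(ks)
# ledge in scene check: draw both
for n,cm,(u,v,w,h,m) in (('t',t,(190,180,80,66,6)),('s',s,(205,150,60,70,6))):
    im=cv2.resize(cm['image'][v:v+h,u:u+w,::-1],None,fx=m,fy=m,interpolation=cv2.INTER_CUBIC).copy()
    for X in [(60,95,58),(60,-95,58),(-60,-95,58),(-60,95,58),(-64,106,57),(60,-95,0),(-60,-95,0)]+[tuple(kn(0.1,92)[0])]:
        W=[X] if X[2]==92 else L2W(led,[X])
        x=((proj(cm,W)[0]-[u,v]+.5)*m-.5).astype(int); cv2.drawMarker(im,tuple(map(int,x)),(255,0,255),0,12,1)
    cv2.imwrite('pics/m'+n+'.png',im)
a=cv2.imread('pics/mt.png');b=cv2.imread('pics/ms.png');H=max(a.shape[0],b.shape[0]);o=np.zeros((H,800,3),np.uint8)
b=b[:,:320];o[:a.shape[0],:480]=a;o[:b.shape[0],480:480+b.shape[1]]=b;cv2.imwrite('pics/m.png',o)
E
```

```text
ledge [ 4.45566736e+02  9.00812775e+01 -2.18019725e-01] [ 0.26  0.92  0.14 -1.25 -0.42  0.04  0.01  0.27]
plate [ 4.56992483e+02  1.23027149e+02 -2.12027771e-01] [-0.32 -0.07  0.21  0.1   0.28  0.11 -0.17 -0.15]
plate in ledge 4.029191831881165 34.637317368436676
0 [[212.32740525 194.6910077 ]] [[210.35832472 193.82248521]] [[246.49060667 156.51745682]] [[532.93180829 179.29643369  74.        ]]
0.05 [[210.68952058 194.36834478]] [[210.35832472 193.82248521]] [[246.07945667 155.31019256]] [[534.17853059 185.67506067  74.        ]]
0.1 [[209.03636307 194.12727846]] [[210.35832472 193.82248521]] [[245.58980531 154.12499124]] [[535.10489634 192.10802617  74.        ]]
0.15 [[207.37191743 193.96837139]] [[210.35832472 193.82248521]] [[245.0232839 152.9645472]] [[535.7085901  198.57925113  74.        ]]
[247.07692308 154.61538462]
```

View pics/m.png

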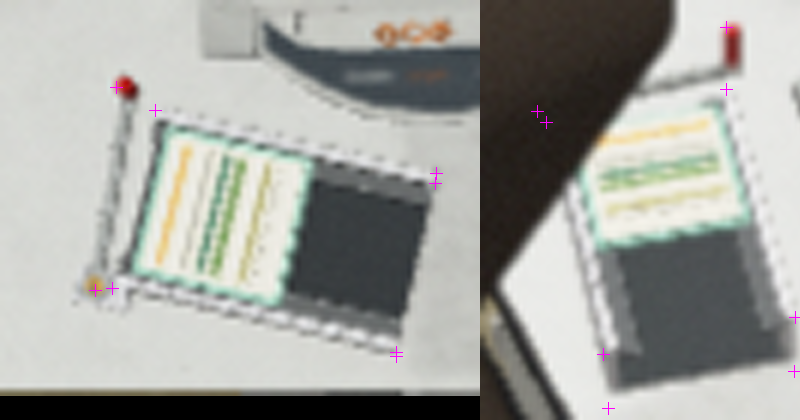

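```bash
python3 - <<'E'
from h import *
t=pickle.load(open('pics/top0.pkl','rb')); s=pickle.load(open('pics/scene0.pkl','rb'))
f=lambda q:np.array([200,187])+(np.array(q)-[340,232]+.5)/[6.769,6.76]-.5
g=lambda q:np.array([205,150])+(np.array(q)-[480,0]+.5)/6-.5
pc=f([(465,325),(628,360),(590,527),(425,492)])
Q=[(50,50,54),(50,-50,54),(-50,-50,54),(-50,50,54)]
ps=g([(748,222),(598,248)])
r=least_squares(lambda p:np.r_[(proj(t,L2W(p,Q))-pc).ravel(),(proj(s,L2W(p,Q[1:3]))-ps).ravel()],[450,100,-.2],x_scale=[100,100,1]); print('plate',r.x,r.fun.round(2)); pl=r.x
# knob segment both cams
kt=f([(413,281)]);ks=g([(734,28)]) 
kr=least_squares(lambda p:np.r_[(proj(t,[(p[0],p[1],92)])-kt).ravel(),(proj(s,[(p[0],p[1],92)])-ks).ravel()],[530,190]);print('knob',kr.x,kr.fun)
pv=least_squares(lambda p:(proj(t,[(p[0],p[1],57)])-f([(378,506)])).ravel(),[400,190]).x;print('pivot',pv,np.linalg.norm(pv-kr.x))
# rear end of ledge: walls, from top and from scene
W=[(60,-95,58),(-60,-95,58)]
for yaw in (-.18,-.2,-.22):
  r=least_squares(lambda p:np.r_[(proj(t,L2W([p[0],p[1],yaw],[(-64,106,57)]+W))-f([(378,506),(765,382),(723,578)])).ravel()],[445,90]);print(yaw,r.x,r.fun.round(2))
  c,sn=np.cos(yaw),np.sin(yaw)
  for n,q in(('plate',pl[:2]),('knob',kr.x)):
    d=q-r.x[:2];print(n,c*d[0]+sn*d[1],-sn*d[0]+c*d[1])
E
```

```text
plate [ 4.56277345e+02  1.24261262e+02 -2.23061889e-01] [-0.47  0.    0.    0.44 -0.21  0.4  -0.59 -0.14  1.03  0.3   0.13  0.7 ]
knob [537.7175602  187.70483593] [-0.17502861 -0.35683567 -0.23932602  0.4159014 ]
pivot [409.61993498 208.5204323 ] 129.77785111489072
-0.18 [446.31936697  90.88715612] [ 0.44  1.86 -0.57 -1.46  0.12 -0.42]
plate 3.822141708382528 34.61767593836124
knob 72.58830802164984 111.6164431787478
-0.2 [446.77968907  90.37235614] [ 0.37  1.15 -0.23 -1.04 -0.14 -0.11]
plate 2.5756486757137056 35.100276742112484
knob 69.78818953231533 113.45887638224659
-0.22 [447.23110075  89.84863275] [ 0.31  0.44  0.1  -0.62 -0.41  0.18]
plate 1.3183513618935931 35.557355381368794
knob 66.95038264164215 115.24444502616178
```

```bash
cat >> h.py <<'E'
LED=[447.,90.,-.222]; PIV=L2W(LED,[(-64,106,57)])[0]
def rel(T0,p0,tipw,yawturn=0):
    # shift (cm, tool axes) from commanded TCP p0 with rotation T0 to tip at tipw
    return ((np.array(tipw)+[0,0,190]-p0)@T0/10).round(1)
E
python3 - <<'E'
from h import *
s=monitor.state(); T=R.from_euler('xyz',s['tcp_rot']).as_matrix(); print(T.round(3))
ly=np.array([np.sin(.222),np.cos(.222)]); print('ledge y',ly)
y=T[:2,1]; print('turn(about world z) tool y->ledge y', np.arctan2(y[0]*ly[1]-y[1]*ly[0],y@ly))
p0=np.array([152.1,-606.2,404.8])
st=L2W(LED,[(66,84,0)])[0]; print(st,PIV)
for w in [(300,-500,215),(450,-330,215),(510,-100,215),(st[0],st[1],215),(st[0],st[1],120),(st[0],st[1],67)]: print(w,rel(T,p0,w))
E
```

```text
[[-0.     0.243 -0.97 ]
 [ 0.001 -0.97  -0.243]
 [-1.    -0.001 -0.   ]]
ledge y [0.22018098 0.97545904]
turn(about world z) tool y->ledge y 2.673808002853984
[529.87549888 157.40661455   0.        ] [407.90980543 207.49024082  57.        ]
(300, -500, 215) [ -0.   -6.7 -16.9]
(450, -330, 215) [  0.  -19.5 -35.6]
(510, -100, 215) [  0.  -40.4 -47. ]
(np.float64(529.8754988847727), np.float64(157.40661454634875), 215) [  0.  -64.9 -55.2]
(np.float64(529.8754988847727), np.float64(157.40661454634875), 120) [  9.5 -64.9 -55.2]
(np.float64(529.8754988847727), np.float64(157.40661454634875), 67) [ 14.8 -64.9 -55.2]
```

Request:
apply_moves:
  series:
    - [1, [0, -1.7, -4.2], -0.15]
    - [1, [0, -3.4, -8.5], -0.3]
    - [1, [0, -5, -12.7], -0.45]
    - [1, [0, -6.7, -16.9], -0.6]
    - [1, [0, -9.9, -21.6], -0.75]
    - [1, [0, -13.1, -26.3], -0.9]
    - [1, [0, -16.3, -31], -1.05]
    - [1, [0, -19.5, -35.6], -1.2]
    - [1, [0, -23.7, -38], -1.35]
    - [1, [0, -27.9, -40.5], -1.5]
    - [1, [0, -32, -43], -1.65]
    - [1, [0, -36.2, -45], -1.8]
    - [1, [0, -40.4, -47], -1.95]
    - [1, [0, -46, -49], -2.1]
    - [1, [0, -51.5, -51], -2.25]
    - [1, [0, -57, -53], -2.4]
    - [1, [0, -62, -54.6], -2.55]
    - [1, [0, -64.9, -55.2], -2.674]
    - [1, [0, -64.9, -55.2], -2.674]
    - [1, [0, -64.9, -55.2], -2.674]

```text
t: 2.6
eef_pos: [529.6, 157.1, 404.5]
tcp_rot: [-2.28, 1.57, -2.504]
ft_force: [0.4, 0.4, -0.4]
opening: 0.004
```

```bash
python3 - <<'E'
from h import *
t=grab('top','t1');s=grab('scene','s1')
a=cv2.resize(t['image'][150:250,150:283,::-1],(532,400),interpolation=2);b=cv2.resize(s['image'][120:253,180:246+22,::-1],(264,400),interpolation=2)
cv2.imwrite('pics/v1.png',np.hstack([a,b])[:,:800])
s=monitor.state(); print(R.from_euler('xyz',s['tcp_rot']).as_matrix().round(3),s['joints'].round(2),s['eef_pos'])
E
```

```text
[[-0.     0.222  0.975]
 [-0.     0.975 -0.222]
 [-1.    -0.    -0.   ]] [ 0.17  0.39  1.74 -0.    1.02 -1.18] [529.70482747 156.56824392 404.66095206]
```

View pics/v1.png

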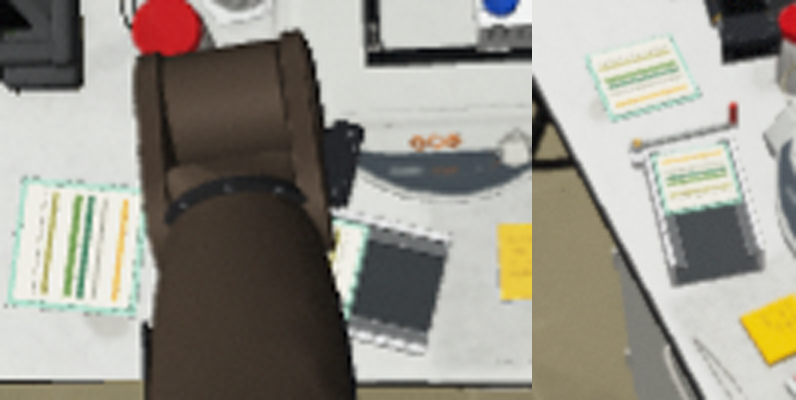

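```bash
python3 - <<'E'
from h import *
t=pickle.load(open('pics/top0.pkl','rb')); s=pickle.load(open('pics/s1.pkl','rb'))
f=lambda q:np.array([200,187])+(np.array(q)-[340,232]+.5)/[6.769,6.76]-.5
g=lambda q:np.array([180,120])+(np.array(q)-[532,0]+.5)/[3,3.008]-.5
Q=[(50,50,54),(50,-50,54),(-50,-50,54),(-50,50,54)]
tq=f([(465,325),(628,360),(590,527),(425,492)]);sq=g([(737,141),(742,200),(665,215),(651,152)])
r=least_squares(lambda p:np.r_[(proj(t,L2W(p,Q))-tq).ravel(),(proj(s,L2W(p,Q))-sq).ravel()],LED,x_scale=[100,100,1]);print('plate',r.x,r.fun.round(1));pl=r.x
P=[(-64,106,57),(60,-95,58),(-60,-95,58)];tw=f([(378,506),(765,382),(723,578)])
S=[(-64,106,57),(60,-95,0),(-60,-95,0)];sw=g([(637,146),(765,272),(674,285)])
r=least_squares(lambda p:np.r_[(proj(t,L2W(p,P))-tw).ravel(),(proj(s,L2W(p,S))-sw).ravel()],LED,x_scale=[100,100,1]);print('ledge',r.x,r.fun.round(1));l=r.x
kt=f([(413,281)]);ks=g([(733,105)])
k=least_squares(lambda p:np.r_[(proj(t,[(p[0],p[1],92)])-kt).ravel(),(proj(s,[(p[0],p[1],92)])-ks).ravel()],[530,190]);print('knob',k.x,k.fun)
for L in(l,LED):
  c,sn=np.cos(L[2]),np.sin(L[2])
  for q in(pl[:2],k.x):
    d=q-np.array(L[:2]);print(c*d[0]+sn*d[1],-sn*d[0]+c*d[1])
E
```

```text
plate [ 4.58271636e+02  1.24626398e+02 -2.46178000e-01] [-0.2 -0.7  0.1  0.3 -0.7  0.1 -0.9 -1.  -2.6  0.7  0.8  0.8  0.5  0.
  0.8  1.1]
ledge [ 4.48897629e+02  9.23218935e+01 -2.19202155e-01] [-0.3  0.  -0.5 -1.1 -1.  -0.3  0.  -0.7  0.2  0.7 -0.5  2.5]
knob [537.00873865 187.36422399] [-0.09064547 -0.17613577 -0.11619992  0.21033129]
2.1250543849474504 33.569884656583696
65.33567719683661 111.9279301089856
3.3709453271014675 36.25843260081033
66.36208738584773 114.7930246321086
```

```bash
python3 - <<'E'
import numpy as np
from scipy.optimize import brentq
t0=np.array([65.4,82.7])
for a in np.arange(0.05,1.62,.1).tolist()+[1.6]:
    n=np.array([-np.sin(a),np.cos(a)]); K=np.array([-64,106])+130*np.array([np.cos(a),np.sin(a)])
    sd=lambda d:np.linalg.norm(np.maximum(np.abs(d*n)-[10,12],0))-6
    d=brentq(sd,10,40); c=K-d*n; print(round(a,2),'y,z cm',((c-t0)/10)[::-1].round(1))
E
```

```text
0.05 y,z cm [1.2 0.1]
0.15 y,z cm [2.5 0.2]
0.25 y,z cm [3.7 0.1]
0.35 y,z cm [ 5.  -0.1]
0.45 y,z cm [ 6.2 -0.4]
0.55 y,z cm [ 7.3 -0.8]
0.65 y,z cm [ 8.5 -1.3]
0.75 y,z cm [ 9.6 -2. ]
0.85 y,z cm [10.7 -2.8]
0.95 y,z cm [11.8 -3.8]
1.05 y,z cm [12.7 -4.9]
1.15 y,z cm [13.5 -6. ]
1.25 y,z cm [14.1 -7.2]
1.35 y,z cm [14.7 -8.5]
1.45 y,z cm [15.  -9.8]
1.55 y,z cm [ 15.3 -11.1]
1.6 y,z cm [ 15.4 -11.7]
```

Request:
apply_moves:
  series:
    - [1, [5, 0, 0], 0]
    - [1, [10, 0, 0], 0]
    - [1, [13, 0, 0], 0]
    - [1, [14.8, 0, 0], 0]
    - [1, [14.8, 0, 0], 0]
    - [1, [14.8, 0, 0], 0]

```text
t: 3.45
eef_pos: [529.9, 157.1, 257.5]
tcp_rot: [0.295, 1.57, 0.072]
ft_force: [-0.0, 0.6, -0.1]
opening: 0.001
```

Request:
apply_moves:
  series:
    - [1, [0, 0.6, 0], 0]
    - [1, [0, 1.2, 0.1], 0]
    - [1, [0, 1.9, 0.2], 0]
    - [1, [0, 2.5, 0.2], 0]
    - [1, [0, 3.7, 0.1], 0]
    - [1, [0, 5, -0.1], 0]
    - [1, [0, 6.2, -0.4], 0]
    - [1, [0, 7.3, -0.8], 0]
    - [1, [0, 8.5, -1.3], 0]
    - [1, [0, 9.6, -2], 0]
    - [1, [0, 10.7, -2.8], 0]
    - [1, [0, 11.8, -3.8], 0]
    - [1, [0, 12.7, -4.9], 0]
    - [1, [0, 13.5, -6], 0]
    - [1, [0, 14.1, -7.2], 0]
    - [1, [0, 14.7, -8.5], 0]
    - [1, [0, 15, -9.8], 0]
    - [1, [0, 15.3, -11.1], 0]
    - [1, [0, 15.4, -11.7], 0]
    - [1, [0, 15.4, -11.7], 0]

```text
t: 5.95
eef_pos: [449.0, 333.7, 256.7]
tcp_rot: [-1.568, 1.571, -1.789]
ft_force: [0.4, 0.1, 0.6]
opening: 0.004
```

Request:
apply_moves:
  series:
    - [1, [0, 0, 1.5], 0]
    - [1, [0, 0, 3], 0]
    - [1, [-5, 0, 3], 0]
    - [1, [-8, 0, 3], 0]
    - [1, [-8, 0, 3], 0]

```text
t: 6.58
eef_pos: [479.8, 326.6, 338.7]
tcp_rot: [0.673, 1.567, 0.45]
ft_force: [-0.4, 0.3, 0.4]
opening: 0.002
```

```bash
python3 - <<'E'
from h import *
s=grab('scene','s2')
cv2.imwrite('pics/v2.png',cv2.resize(s['image'][120:250,170:300,::-1],(585,585),interpolation=2))
for a in (1.4,1.5,1.6): print(a,(proj(s,L2W([448,91,-.221],[(-64+130*np.cos(a),106+130*np.sin(a),92)]))-[170,120]+.5)*4.5-.5)
st=monitor.state();print(R.from_euler('xyz',st['tcp_rot']).as_matrix().round(3),st['eef_pos'])
E
```

```text
1.4 [[198.69931386  80.32695295]]
1.5 [[184.08600942  81.4437719 ]]
1.6 [[169.6016508   83.60719798]]
[[ 0.002  0.221  0.975]
 [ 0.001  0.975 -0.221]
 [-1.     0.001  0.001]] [479.44310156 326.48376105 337.14559895]
```

View pics/v2.png

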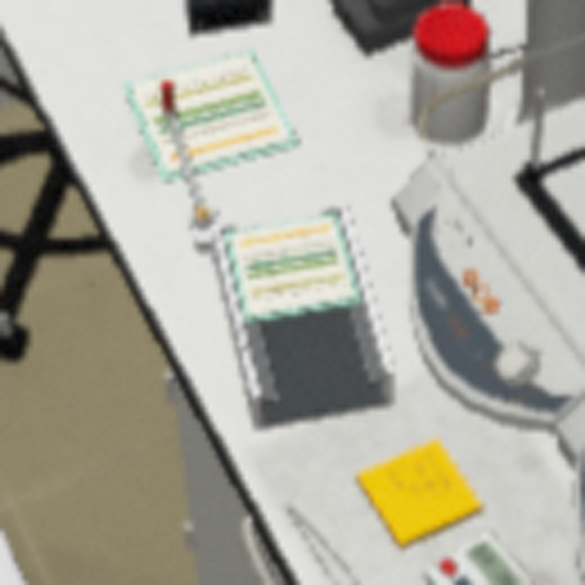

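The knob top at (168,84) matches a stop angle of about 1.6 rad, so the stop is open. The plate hasn't moved. Next I'll go behind the plate.

Request:
apply_moves:
  series:
    - [1, [0, -5, 0.5], 0]
    - [1, [0, -10, 1], 0]
    - [1, [0, -15, 1.5], 0]
    - [1, [0, -20, 2], 0]
    - [1, [0, -25, 2.2], 0]
    - [1, [0, -29.9, 2.2], 0]
    - [1, [0, -29.9, 2.2], 0]
    - [1, [4, -29.9, 2.2], 0]
    - [1, [7, -29.9, 2.2], 0]
    - [1, [7, -29.9, 2.2], 0]

```text
t: 7.88
eef_pos: [434.3, 30.8, 264.8]
tcp_rot: [-2.993, 1.566, 3.069]
ft_force: [-0.2, -0.3, 0.4]
opening: 0.003
```

```bash
python3 - <<'E'
from h import *
s=grab('scene','s3')
im=cv2.resize(s['image'][120:270,190:340,::-1],(600,600),interpolation=2).copy()
cv2.imwrite('pics/v3.png',im)
st=monitor.state();T=R.from_euler('xyz',st['tcp_rot']).as_matrix();tip=st['eef_pos']+190*T[:,0]
L=[448,91,-.221];c,sn=np.cos(L[2]),np.sin(L[2]);d=tip[:2]-L[:2];print('tip in ledge',c*d[0]+sn*d[1],-sn*d[0]+c*d[1],tip[2],'px',(proj(s,tip)[0]-[190,120]+.5)*4-.5)
E
```

```text
tip in ledge -0.42246772216963535 -61.786245312557725 76.01095438865977 px [199.63383076 302.43449717]
```

View pics/v3.png

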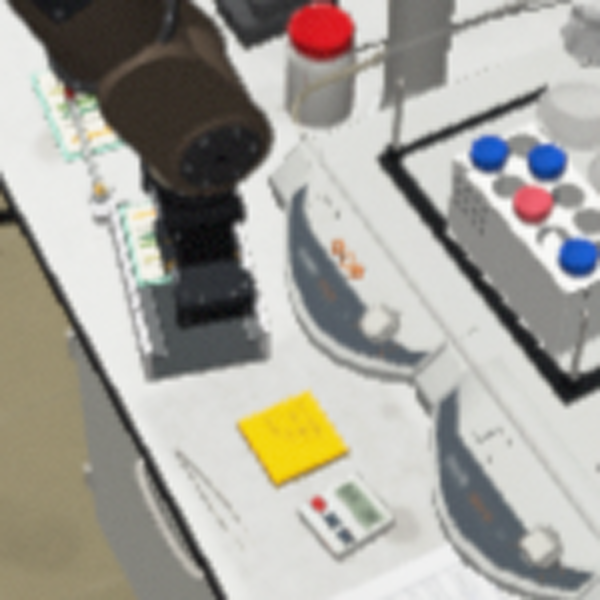

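Request:
apply_moves:
  series:
    - [1, [2.5, 0, 0], 0]
    - [1, [4.5, 0, 0], 0]
    - [1, [4.5, 0, 0], 0]
    - [1, [4.5, 1.5, 0], 0]
    - [1, [4.5, 2.5, 0], 0]
    - [1, [4.5, 3, 0], 0]
    - [1, [4.5, 3.3, 0], 0]
    - [1, [4.5, 3.6, 0], 0]
    - [1, [4.5, 4, 0], 0]
    - [1, [4.5, 4.4, 0], 0]
    - [1, [4.5, 4.8, 0], 0]
    - [1, [4.5, 5.2, 0], 0]
    - [1, [4.5, 5.6, 0], 0]
    - [1, [4.5, 6, 0], 0]
    - [1, [4.5, 6.4, 0], 0]
    - [1, [4.5, 6.8, 0], 0]
    - [1, [4.5, 7, 0], 0]
    - [1, [4.5, 7.2, 0], 0]
    - [1, [4.5, 7.2, 0], 0]

```text
t: 10.3
eef_pos: [450.1, 100.8, 221.7]
tcp_rot: [-0.143, 1.571, -0.365]
ft_force: [0.4, -0.7, 0.5]
opening: 0.004
```

Request:
apply_moves:
  series:
    - [1, [0, -1, 0], 0]
    - [1, [0, -3, 0], 0]
    - [1, [-5, -3, 0], 0]
    - [1, [-10, -6, 0], 0]
    - [1, [-15, -12, 0], 0]
    - [1, [-15, -18, 0], 0]
    - [1, [-15, -24, 0], 0]
    - [1, [-15, -28, 0], 0]
    - [1, [-15, -28, 0], 0]

```text
t: 11.42
eef_pos: [387.4, -175.2, 371.7]
tcp_rot: [-0.899, 1.57, -1.126]
ft_force: [0.1, 0.1, -0.5]
opening: 0.004
```

```bash
python3 - <<'E'
from h import *
s=grab('scene','s4');t=grab('top','t4')
a=cv2.resize(t['image'][185:245,195:275,::-1],(480,360),interpolation=2)
b=cv2.resize(s['image'][130:225,200:270,::-1],(315,428),interpolation=2)
o=np.zeros((428,800,3),np.uint8);o[:360,:480]=a;o[:,482:797]=b;cv2.imwrite('pics/v4.png',o)
L=[448,91,-.221]
for y in (115,126,138):
  for x in(-50,50): print(y,x,((proj(t,L2W(L,[(x,y,54)]))-[195,185]+.5)*6-.5).round(),((proj(s,L2W(L,[(x,y,54)]))-[200,130]+.5)*[4.5,4.505]-.5+[482,0]).round())
E
```

```text
115 -50 [[ 56. 233.]] [[564. 164.]]
115 50 [[92. 86.]] [[676. 144.]]
126 -50 [[ 40. 229.]] [[562. 154.]]
126 50 [[76. 82.]] [[673. 135.]]
138 -50 [[ 22. 225.]] [[559. 144.]]
138 50 [[58. 78.]] [[670. 125.]]
```

View pics/v4.png

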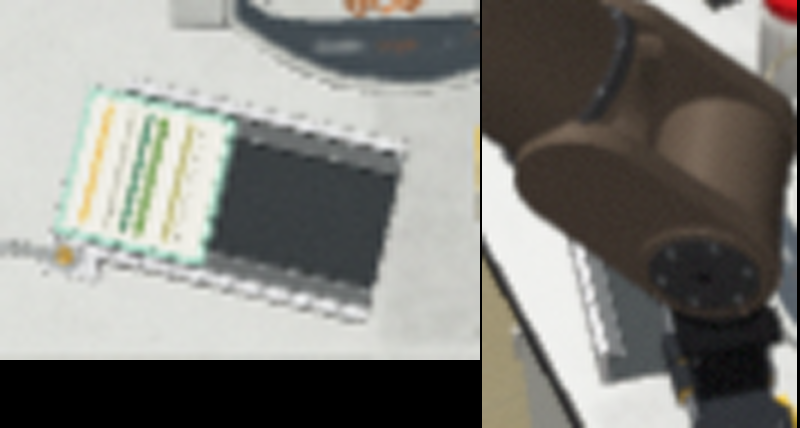

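Three estimates put the overhang between about 19 and 27 mm. Another 7 mm push sits inside the 20–43 mm window on all of them.

Request:
apply_moves:
  series:
    - [1, [0, 6, 0], 0]
    - [1, [0, 12, 0], 0]
    - [1, [0, 18, 0], 0]
    - [1, [0, 23, 0], 0]
    - [1, [0, 25, 0], 0]
    - [1, [5, 25, 0], 0]
    - [1, [10, 25, 0], 0]
    - [1, [13, 25, 0], 0]
    - [1, [15, 25, 0], 0]
    - [1, [15, 25, 0], 0]
    - [1, [15, 26, 0], 0]
    - [1, [15, 27, 0], 0]
    - [1, [15, 27.5, 0], 0]
    - [1, [15, 27.8, 0], 0]
    - [1, [15, 28, 0], 0]
    - [1, [15, 28.2, 0], 0]
    - [1, [15, 28.4, 0], 0]
    - [1, [15, 28.6, 0], 0]
    - [1, [15, 28.7, 0], 0]
    - [1, [15, 28.7, 0], 0]

```text
t: 14.02
eef_pos: [451.7, 107.6, 221.7]
tcp_rot: [-1.241, 1.571, -1.462]
ft_force: [-0.0, -1.5, 0.6]
opening: 0.004
```

Request:
apply_moves:
  series:
    - [1, [0, -1, 0], 0]
    - [1, [0, -3, 0], 0]
    - [1, [-5, -3, 0], 0]
    - [1, [-10, -6, 0], 0]
    - [1, [-15, -12, 0], 0]
    - [1, [-15, -18, 0], 0]
    - [1, [-15, -24, 0], 0]
    - [1, [-15, -30, 0], 0]
    - [1, [-15, -36, 0], 0]
    - [1, [-15, -42, 0], 0]
    - [1, [-15, -46, 0], 0]
    - [1, [-15, -46, 0], 0]

```text
t: 15.52
eef_pos: [349.2, -343.5, 371.3]
tcp_rot: [3.033, 1.571, 2.807]
ft_force: [-0.3, -0.2, -0.9]
opening: 0.006
```

```bash
python3 - <<'E'
from h import *
s=grab('scene','s5');t=grab('top','t5')
a=cv2.resize(t['image'][185:245,180:275,::-1],(798,504),interpolation=2)
cv2.imwrite('pics/v5.png',a)
b=cv2.resize(s['image'][125:225,200:275,::-1],(450,600),interpolation=2)
cv2.imwrite('pics/v6.png',b)
E
```

```text
(no output)
```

View pics/v5.png

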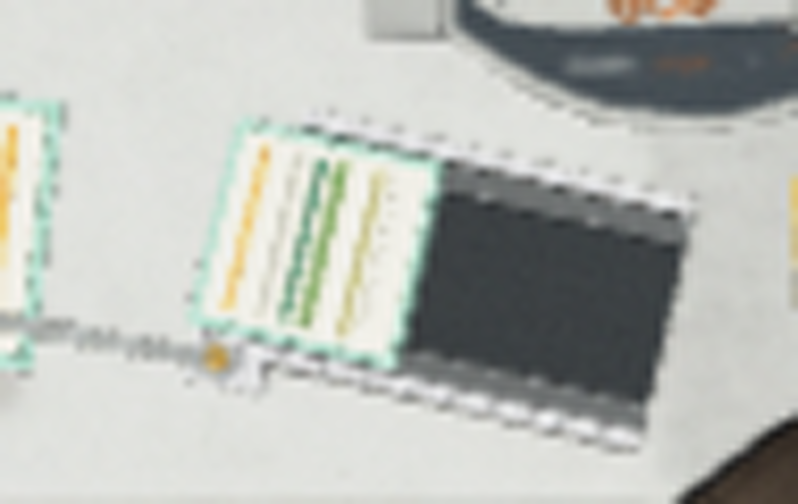

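View pics/v6.png

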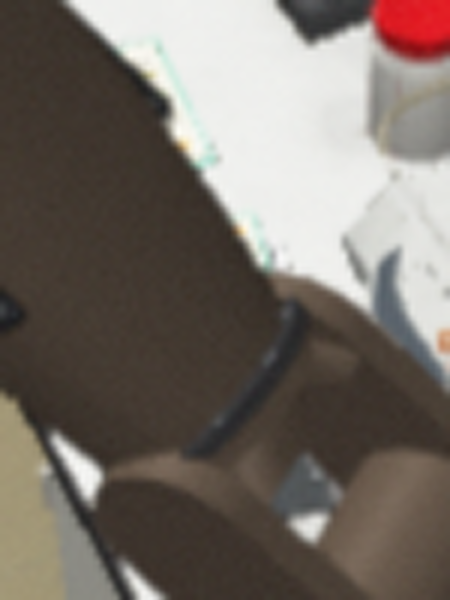

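```bash
python3 -c "
from cell import job,monitor
print(job.job_done(),monitor.state()['t'])"
```

```text
the job is handed in; nothing more can be done
the job is handed in; nothing more can be done
```

I opened the swing stop with the closed fingertips on the red knob. I then pushed the plate by its rear glass edge, with the tips below plate level in the channel, in two slow strokes. The arm was backed clear before I handed the job in, about 16 s in on the robot's clock.

**Stop:** the last pictures put it at about 1.6 rad, against the 1.4 rad needed.

**Plate overhang:** the different reference marks disagree:

| Reference | Overhang beyond the exit end |
|---|---|
| Stop pivot | about 27 mm |
| Exit end of the wall | about 31 mm |
| Rear end of the ledge | about 34 mm |

All three lie inside the 20–43 mm window. After the first stroke the estimates ran from 19 to 27 mm, so I pushed another 7 mm to be safe.

**Coating and other items:** wrist force readings between moves stayed under 2 N. The jar, sticky pad and timer looked unmoved in the pictures that showed them. I did not check the wash bottle, forceps and pen one by one afterwards.

**Not confirmed:** the arm hid the plate from the scene camera at the end, so the final check rests on the top camera alone. The system reported no verdict.

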